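# Prise open the ink-pad case with the knife

### The job

Take the flat-bladed knife from its wooden rest, find the notch along the front edge of the closed ink-pad case, work the blade through it under the metal cover and gently prise the cover up, then swing it open with the blade until it stands upright. Do not touch the cover with the gripper, and leave the other things on the table where they are. Finally lay the knife back on its rest.

Things in the scene. Friction and masses are not known exactly. Their poses are not given: they have to be found in the camera images.
- case: Grey ink-pad case fixed to the table, 130 x 150 x 40 mm (x, y, z). Origin: centre of its underside; the front, with the notch, faces its own -x; z up. The flat cover is flush with the top, so only a blade through the notch gets under it. Front wall 5 mm thick (x -65 to -60), top at z 40 mm. The ink pad inside reaches z 20 mm (x -35 to 50); in front of it the case is hollow down to z 6 mm.
- front_edge (a point): Middle of the front wall's inner top edge (case frame -60, 0, 40 mm); axes as the case. A deck level with it bridges to the cover, save for one upward notch 32 mm wide in y, 14 mm in x; its middle lies anywhere within 18 mm either way of here along y: not reported, see or feel for it. The cover's underside is 4 mm below here: a blade enters about 45 degrees tip-down (room 7 mm).
- cover_edge (a point): Middle of the lower front edge of the aluminium cover, a plate 101 x 138 x 4 mm. Axes as the case while closed, turning with the cover. The hinge is at its back: axis along the case's y through case frame x = 55, z = 40 mm (the plate's upper surface is level with it when closed).
- cover (a joint): Angle of the cover in rad: 0 closed and flush, grows as the front edge rises, 1.57 upright, stop at 1.75. The hinge is stiff (about 0.12 N m of friction, so 1 to 3 N at the front edge): the cover stays at whatever angle it is left.
- knife: Blunt flat-bladed craft knife, 185 mm, 80 g. Origin: on its long axis in the handle near the centre of mass; x to the tip, y across the blade, z up. Flat-sided wooden handle 18 (y) x 16 mm (z), x -60 to 50 mm; brass ferrule r 6 mm to x 62; steel blade 16 mm wide, 2 mm thick, x 60 to 125, centred on the axis. It bends if pressed on case or cover with over 40 N.
- knife_tip (a point): Middle of the end of the knife's blade, 125 mm from the knife's origin; axes as the knife.
- rest: Wooden knife rest fixed to the table, base 130 x 70 x 8 mm. Origin: centre of its underside; x points where the blade points. Saddles 8 mm thick at x -43 and 43 mm carry the handle at z 34 mm (axis of the lying knife at z 42, its origin over the rest's origin); cheeks 30 mm apart reach z 46 mm. Between the saddles fingers can dip to z 10 mm.
- eraser: Bystander: carving rubber block 50 x 75 x 11 mm lying loose in front of the robot. Origin: centre of its underside.
- stamp: Bystander: loose wooden stamp, foot 45 x 60 mm, 64 mm high with a turned handle. Origin: centre of its underside.
- tape: Bystander: loose roll of paper tape, 70 mm across, 18 mm high. Origin: centre of its underside.
- pot: Bystander: fixed white pot of pencils, 76 mm across, 90 mm high, pencils to about 155 mm; stands on the other side of the table from the rest. Origin: centre of its underside.
- camera: Bystander: loose compact camera standing upright, 22 x 92 x 56 mm, beyond the case. Origin: centre of its underside.
- glue: Bystander: loose white glue bottle, 48 mm across, 100 mm high, beyond the case. Origin: centre of its underside.
Not all that is in view belongs to the job. Of the things that look like the knife, the largest one is meant.

How it is judged:
On the way, in this order (a step that is already met when the one before it is completed fails the run):
1. the knife is taken from its rest (raised 40 mm or more) (height (world z) of knife above 0.082 m and value of joint cover below 0.03 rad), for 0.1 s.
2. the cover is prised up by the knife (raised 0.08 rad or more while the knife carries it) (value of joint cover above 0.08 rad and contact force between knife and cover above 0.2 N), for 0.1 s.
3. the cover is swung upright (1.3 rad or more) (value of joint cover above 1.3 rad), for 0.2 s.
At the end, for the whole second after the job is handed in: The cover stands open at 1.3 rad or more; the knife lies with its blade flat (tilt under 0.12 rad) in both saddles of its rest, along it within 0.2 rad, its origin within 25 mm of the rest's middle and 37 to 47 mm above the rest's underside, at rest and released (value of joint cover above 1.3 rad and horizontal distance between knife and rest below 0.025 m and z of knife in the frame of rest between 0.037 and 0.047 m and angle between the z axis of knife and the z axis of rest, either way round below 0.12 rad and angle between the x axis of knife and the x axis of rest, either way round below 0.2 rad and linear speed of knife below 0.02 m/s); the robot touches nothing.
It fails at once if the gripper touches the cover (contact force between any of the fingers, the arm and cover above 1 N).
It fails at once if the blade is forced: knife pressed on case or cover with over 40 N (contact force between knife and case above 40 N).
It fails at once if a bystander (eraser, stamp, tape, camera or glue) is moved by over 20 mm (distance of any of eraser, stamp, tape, camera, glue from where it was at the start of the episode above 0.02 m).
It also fails if it takes over 69 s, if anything falls off the work surface, if the arm or the gripper's body presses on something with over 40 N, if the wrist force passes 120 N, or if a joint passes its speed limit or range.

### The arm

A 6-joint arm with a two-finger parallel gripper is mounted at the origin on the work surface. World frame = base frame: x ahead of the robot, y to its left, z up, the work surface at z = 0. Lengths are in m, angles in rad, forces in N, time in s.
With the tool pointing down it reaches from about 0.3 to 0.875 m from the base axis. Payload 6.4 kg.
Tool frame: the origin (TCP) lies midway between the tips of the shut fingers; the grasp point (between the pads) lies 19 mm behind it; z points along the fingers, y is the line along which they close (so a half turn about z gives the same grasp; the last joint's range is limited). The gripper opens to 85 mm and grips with 20 to 120 N. Pads are 22 mm wide; open, the fingers measure 114 mm over their backs; the gripper's body (76 mm by 85 mm) begins 54 mm behind the grasp point. The pads swing forward as they close: fully open they stand 13 mm farther back than shut.
Start: joints at [1.079, 0.181, 1.607, -0, 1.354, -0.206], TCP at [0.162, 0.552, 0.231] pointing down, gripper open.
Joint ranges: [-2.99, 2.99], [-0.89, 2.07], [0.3, 2.58], [-1.14, 4.28], [0, 2.63], [-3.12, 3.12]. Speed limits (rad/s): [2.57, 2.57, 3.01, 3.14, 3.14, 3.14].

### API

Orientations are given as a unit quaternion [w, x, y, z].
In Python, from bench import * gives the robot as it stands.
- The arm moves only by the tool play_rows, never from a script. Its argument "plan" is a list of rows, each a list of 3 entries, a list of its own where there are three numbers: the finger opening in mm, from 0 to 85.4, then the shift along the tool's x, y, z normalised to -1 to 1, where 1 is 40 cm, then the turn about the tool's z normalised to -1 to 1, where 1 is pi rad. A call has 1 to 10 rows; each row is the pose to reach, as a shift and turn from the pose commanded when the call began, along the tool's axes at that moment, turning the shorter way round; what a row does not reach only later rows make up. A row lasts 1/10 s, in which the tool goes at most 50 mm and 8.59 degrees, less where a joint would pass 70% of its speed; a pose out of reach is approached as far as the arm can. A call with a number of a shift or a turn outside -1 to 1 is refused whole. A call with a gripper value outside its range is refused whole. The fingers move at their own pace and stop on an object; the grip force is fixed at half the most. Time passes only in rows, so rows that repeat a pose let the fingers close. It gives the time, the measured TCP pose, the force, the opening and the grip force at its end, in the units of the state.
- get_obs(): the state, without advancing time (a new reading comes with each control period).
- camera(name): name is "side" or "top"; returns a dict with "image" (400x640x3 uint8, red, green, blue), "range_z" (400x640 float32, m along the optical axis (not along the pixel's ray), 0 where there is no reading), "intrinsics" (3x3 intrinsics, pixels), "rvec" (rotation vector, rad) and "tvec" (3), from world to camera coordinates, as OpenCV has them. Camera axes: x right, y down, z forward; pixel columns grow to the right and rows downward; lengths in m; the calibration is good to about 2 mm. A picture is of the moment at which its call begins.
- hand_in(): hands the job in; it is judged then, once.
Trained networks look in a picture, given as the dict that the camera call returned (one of the last four; its "shot" number tells which), for a name from the list of things; names that differ only in an ending like _2 or _b are one class to them, and where a whole thing is asked for, a point or a joint stands for the part that bears it (a point fixed in the world has none). Each returns a list of dicts, best first, with "conf" (0 to 1); they miss things now and then, are a little off and sometimes report something else, mostly with a low value. They report only what shows in the picture. A call takes as long as a camera call. They do not tell look-alikes from the thing itself.
- search_frame(picture, label): "rect" ([centre column, centre row, width, height] in pixels, round what is visible of it).
- masks_of(picture, label): "mask" (400x640 bool, what is visible of it) and "rect" ([centre column, centre row, width, height] in pixels, round what is visible of it).
The state is a dict: "time_s": time; "q": joint angles; "dq": joint speeds; "joint_efforts": joint torques, N m; "eef_pos": TCP position; "eef_rot": TCP orientation; "wrist_force": force on the tool from outside, world axes, zero at the start; "torque": the same for the moment, N m; "opening": opening from 0.0 (shut) to 1.0 (fully open); "grasp_force": force on a finger pad.
Only numpy, scipy, OpenCV 4.12 (cv2) and the standard library are available. Lean on these libraries where they do the work, as an engineer would, in place of code of your own. Each camera call takes 0.05 s, during which the arm holds its last target. There are 200 camera calls.

## Working session

There is one attempt and no reset: what is moved stays moved. The work goes in short steps, Python scripts to look and compute and a tool call to move; the robot and the scene stay as the last step left them, time stands still between calls to the robot, and variables do not carry over. Pictures are saved under pics/ and viewed, at most 10 in all, crops included, and the job is handed in when it is done.

Besides the shell and the picture viewer there is one more tool, called after "Call:" in YAML: its name, and indented under it one key for each argument. play_rows: Moves the arm, as the interface text tells. Its arguments: {"type":"object","properties":{"plan":{"type":"array","items":{"type":"array"}}},"required":["plan"]}

```bash
mkdir -p pics; ls; cat > h.py <<'E'
from bench import *
import numpy as np, cv2
from scipy.spatial.transform import Rotation as R
def world(c):
    z=c["range_z"]; K=np.array(c["intrinsics"]); v,u=np.mgrid[0:400,0:640]
    p=np.stack([(u-K[0,2])/K[0,0]*z,(v-K[1,2])/K[1,1]*z,z],-1)
    M=cv2.Rodrigues(np.array(c["rvec"],float))[0]
    w=(p-np.array(c["tvec"]).reshape(3))@M
    w[z==0]=np.nan
    return w
def proj(c,P):
    return cv2.projectPoints(np.array(P,float).reshape(-1,3),np.array(c["rvec"],float),np.array(c["tvec"],float),np.array(c["intrinsics"],float),None)[0].reshape(-1,2)
def save(c,n,box=None,s=1):
    im=c["image"][:,:,::-1]
    if box: im=im[box[1]:box[3],box[0]:box[2]]
    cv2.imwrite("pics/"+n,cv2.resize(im,None,fx=s,fy=s,interpolation=cv2.INTER_CUBIC))
def st():
    o=get_obs(); print({k:(np.round(v,4).tolist()) for k,v in o.items() if k in("time_s","eef_pos","eef_rot","wrist_force","torque","opening","grasp_force")})
    return o
E
python3 - <<'E'
from h import *
o=st(); 
a={n:camera(n) for n in("top","side")}
save(a["top"],"top0.png"); save(a["side"],"side0.png")
np.set_printoptions(suppress=True,precision=4)
for n,c in a.items():
    W=world(c)
    print(n,"cam at",-cv2.Rodrigues(np.array(c["rvec"],float))[0].T@np.array(c["tvec"]).reshape(3))
    for l in ["knife","case","cover","rest","eraser","stamp","tape","pot","camera","glue"]:
        for m in masks_of(c,l)[:3]:
            p=W[m["mask"]]; print(l,round(m["conf"],2),np.round(m["rect"]),np.nanmedian(p,0),np.nanpercentile(p,3,axis=0),np.nanpercentile(p,97,axis=0))
E
```

```text
pics
{'time_s': 0.0, 'eef_pos': [0.1618, 0.5512, 0.2304], 'eef_rot': [-0.0003, 0.1424, 0.9898, -0.0008], 'wrist_force': [0.4784, -0.0055, 0.7848], 'torque': [-0.0021, 0.0108, 0.0088], 'grasp_force': 0.0, 'opening': 0.9995}
top cam at [0.3551 0.003  0.9168]
knife 0.92 [185. 208.  34.  76.] [0.4697 0.3093 0.0473] [0.3995 0.2826 0.0396] [0.5647 0.333  0.0517]
knife 0.69 [178. 302.  19.  50.] [0.2598 0.3193 0.0072] [ 0.2097  0.2978 -0.0026] [0.3131 0.3442 0.0123]
knife 0.52 [247. 213.  33.  38.] [0.4876 0.1602 0.008 ] [ 0.4371  0.1303 -0.0005] [0.528  0.1943 0.0127]
case 0.84 [306. 147.  64.  63.] [0.6323 0.0179 0.0398] [ 0.5671 -0.0541  0.0057] [0.7003 0.0889 0.0431]
cover 0.91 [306. 148.  60.  50.] [0.6405 0.0184 0.0401] [ 0.5917 -0.0466  0.037 ] [0.6902 0.0844 0.0429]
cover 0.49 [185. 222.  42.  56.] [0.4483 0.3064 0.0077] [0.3896 0.2744 0.0009] [0.5105 0.3568 0.0455]
rest 0.97 [185. 223.  39.  56.] [0.4483 0.3052 0.0078] [0.3896 0.2773 0.0043] [0.5102 0.3537 0.0453]
eraser 0.55 [305. 224.  29.  23.] [0.4473 0.0214 0.0105] [ 0.4233 -0.0132  0.0069] [0.4719 0.0554 0.0135]
eraser 0.45 [
[... 1327 characters left out ...]
1 0.3045 0.0083] [0.3929 0.2713 0.0036] [0.5093 0.3457 0.0427]
eraser 0.76 [288. 218.  25.  26.] [0.4472 0.0143 0.0116] [ 0.424  -0.0193  0.0047] [0.4713 0.0526 0.0144]
stamp 0.91 [432. 251.  21.  28.] [ 0.7171 -0.2537  0.0194] [ 0.6923 -0.2783  0.0042] [ 0.7517 -0.2282  0.0639]
stamp 0.26 [261. 141.  62.   9.] [0.4656 0.3055 0.0463] [0.3984 0.2801 0.0369] [0.5655 0.3289 0.0517]
tape 0.69 [330. 138.  21.  20.] [0.6999 0.2615 0.0165] [0.6697 0.232  0.0013] [0.7308 0.2954 0.0211]
pot 0.9 [337. 288.  39.  66.] [ 0.4471 -0.2811  0.0664] [ 0.4186 -0.3105  0.0062] [ 0.4873 -0.2409  0.1385]
glue 0.93 [426. 204.  22.  35.] [ 0.7708 -0.1431  0.0578] [ 0.7576 -0.1554  0.0066] [ 0.7942 -0.1204  0.1011]
```

View pics/top0.png

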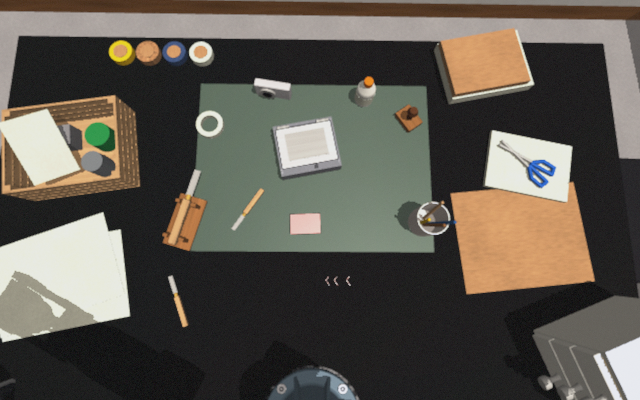

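```bash
python3 - <<'E'
from h import *
np.set_printoptions(suppress=True,precision=4)
c=camera("top"); W=world(c)
m=masks_of(c,"knife")[0]["mask"]; p=W[m]; p=p[(p[:,2]>.036)&(p[:,2]<.056)]
print("knife",len(p),cv2.minAreaRect((p[:,:2]*1000).astype(np.float32)), np.unique(np.round(p[:,2],3),return_counts=True))
q=p[:,:2]-p[:,:2].mean(0); d=np.linalg.svd(q,full_matrices=False)[2][0]; d*=np.sign(d[0]); s=q@d
print("dir",d,np.degrees(np.arctan2(d[1],d[0])),"ends",p[:,:2].mean(0)+d*s.min(),p[:,:2].mean(0)+d*s.max())
for k in range(0,190,15):
    e=(s-s.min()>k/1000)&(s-s.min()<=(k+15)/1000); print(k,np.round(np.median(p[e],0),4) if e.any() else None,np.ptp(q[e]@[-d[1],d[0]]) if e.any() else 0)
for l in("rest","case","cover"):
    m=masks_of(c,l)[0]["mask"]; p=W[m]; p=p[np.isfinite(p[:,2])]
    z0={"rest":(.004,.012),"case":(.034,.046),"cover":(.034,.046)}[l]
    p=p[(p[:,2]>z0[0])&(p[:,2]<z0[1])]; print(l,cv2.minAreaRect((p[:,:2]*1000).astype(np.float32)))
save(c,"kn.png",(140,160,290,340),4)
E
```

```text
knife 0 ((0.0, 0.0), (0.0, 0.0), 0.0) (array([], dtype=float64), array([], dtype=int64))<stdin>:6: RuntimeWarning: Mean of empty slice.
  ret = um.true_divide(
Traceback (most recent call last):
IndexError: index 0 is out of bounds for axis 0 with size 0
```

The picture shows three knives: one on the rest at (185,208), one loose at (178,302), and one at (247,213). The one on the rest is the largest, so it is the one meant. The case's front faces the robot, with a dark spot (the likely notch) near (316,166).

```bash
python3 - <<'E'
from h import *
np.set_printoptions(suppress=True,precision=4)
c=camera("top"); W=world(c)
m=np.zeros((400,640),bool); m[165:250,165:205]=1; p=W[m]; p=p[(p[:,2]>.036)&(p[:,2]<.056)]
# exclude cheeks: keep points in 20mm of line
d=np.array([np.cos(-.3),np.sin(-.3)])
d=None
k=max(masks_of(c,"knife"),key=lambda r:np.nanmedian(W[r["mask"]][:,2])); print(k["conf"],k["rect"])
p=W[k["mask"]]; p=p[(p[:,2]>.034)&(p[:,2]<.056)]
vx,vy,x0,y0=cv2.fitLine(p[:,:2].astype(np.float32),cv2.DIST_HUBER,0,.001,.001).ravel(); d=np.array([vx,vy]);d*=np.sign(d[0]); o=np.array([x0,y0])
s=(p[:,:2]-o)@d
print("dir",d,np.degrees(np.arctan2(d[1],d[0])),"ends",o+d*s.min(),o+d*s.max(),np.ptp(s))
for i in range(0,190,20):
    e=(s-s.min()>i/1000)&(s-s.min()<=(i+20)/1000)
    if e.any(): print(i,e.sum(),np.median(p[e],0),np.ptp((p[e,:2]-o)@[-d[1],d[0]]))
for l in("rest","case","cover"):
    r=masks_of(c,l)
    if not r: print(l,"none");continue
    p=W[r[0]["mask"]]; z0={"rest":(.004,.012),"case":(.034,.046),"cover":(.034,.046)}[l]
    p=p[(p[:,2]>z0[0])&(p[:,2]<z0[1])]; print(l,cv2.minAreaRect((p[:,:2]*1000).astype(np.float32)))
im=c["image"][:,:,::-1]
A=cv2.resize(im[165:255,155:215],None,fx=6,fy=6,interpolation=cv2.INTER_CUBIC); B=cv2.resize(im[110:185,265:348],None,fx=5,fy=5,interpolation=cv2.INTER_CUBIC)
B=cv2.copyMakeBorder(B,0,A.shape[0]-B.shape[0],0,0,cv2.BORDER_CONSTANT); cv2.imwrite("pics/crop.png",np.hstack([A,B]))
E
```

```text
0.87 [176.9, 302.6, 16.8, 48.0]Traceback (most recent call last):
  File "<stdin>", line 10, in <module>
cv2.error: OpenCV(4.12.0) /io/opencv/modules/imgproc/src/linefit.cpp:50: error: (-215:Assertion failed) count > 0 in function 'fitLine2D_wods'
```

```bash
python3 - <<'E'
from h import *
np.set_printoptions(suppress=True,precision=4)
c=camera("top"); W=world(c)
m=np.zeros((400,640),bool); m[165:250,160:210]=1; p=W[m]; h=p[(p[:,2]>.0475)&(p[:,2]<.056)]
vx,vy,x0,y0=cv2.fitLine(h[:,:2].astype(np.float32),cv2.DIST_HUBER,0,.001,.001).ravel(); d=np.array([vx,vy]);d*=np.sign(d[0]); o=np.array([x0,y0])
n=np.array([-d[1],d[0]])
p=p[(p[:,2]>.034)&(abs((p[:,:2]-o)@n)<.012)]
s=(p[:,:2]-o)@d; sh=(h[:,:2]-o)@d
print(len(h),"dir",d,np.degrees(np.arctan2(d[1],d[0])),"handle",o+d*sh.min(),o+d*sh.max(),np.ptp(sh),"all",o+d*s.min(),o+d*s.max(),np.ptp(s))
print("origin est from ends",o+d*(s.max()-.125),o+d*(s.min()+.060))
for l in("rest","case","cover"):
    r=masks_of(c,l)
    if not r: print(l,"none");continue
    p=W[r[0]["mask"]]; z0={"rest":(.004,.012),"case":(.034,.046),"cover":(.034,.046)}[l]
    p=p[(p[:,2]>z0[0])&(p[:,2]<z0[1])]; print(l,cv2.minAreaRect((p[:,:2]*1000).astype(np.float32)))
im=c["image"][:,:,::-1]
A=cv2.resize(im[165:255,155:215],None,fx=6,fy=6,interpolation=cv2.INTER_CUBIC); B=cv2.resize(im[110:185,265:348],None,fx=5,fy=5,interpolation=cv2.INTER_CUBIC)
B=cv2.copyMakeBorder(B,0,A.shape[0]-B.shape[0],0,0,cv2.BORDER_CONSTANT); cv2.imwrite("pics/crop.png",np.hstack([A,B]))
# dark spots in case front
g=im.sum(2); 
for v in range(158,174): print(v,g[v,278:342:1].tolist() if v in(164,166,168) else "")
E
```

```text
320 dir [ 0.9629 -0.2698] -15.654307 handle [0.3962 0.3311] [0.5091 0.2995] 0.11721410780717496 all [0.3952 0.3314] [0.5728 0.2816] 0.1844278007277761
origin est from ends [0.4524 0.3154] [0.453  0.3152]
rest ((451.67376708984375, 317.19482421875), (71.18140411376953, 129.6654052734375), 74.13188171386719)
case ((638.210693359375, 17.818565368652344), (131.5707244873047, 150.0865020751953), 11.404643058776855)
cover ((0.0, 0.0), (0.0, 0.0), 0.0)
158 
159 
160 
161 
162 
163 
164 [205, 366, 452, 392, 586, 683, 682, 683, 685, 687, 687, 687, 688, 690, 692, 687, 690, 692, 691, 692, 690, 693, 692, 682, 651, 628, 607, 601, 595, 572, 487, 391, 352, 358, 374, 372, 389, 351, 277, 323, 419, 459, 462, 467, 463, 459, 459, 458, 466, 468, 469, 461, 460, 461, 462, 462, 462, 468, 465, 465, 467, 464, 461, 416]
165 
166 [205, 304, 417, 390, 593, 694, 690, 689, 691, 690, 692, 688, 684, 661, 630, 614, 615, 621, 581, 493, 422, 393, 388, 434, 461, 456, 465, 475, 472, 467, 467, 463, 466, 467, 469, 465, 380, 278, 275, 276, 389, 465, 463, 464, 463, 460, 467, 464, 466, 462, 469, 465, 466, 453, 430, 424, 405, 400, 385, 357, 310, 287, 269, 293]
167 
168 [209, 271, 400, 445, 467, 567, 622, 585, 501, 425, 398, 390, 430, 453, 456, 455, 453, 454, 462, 470, 456, 455, 453, 455, 456, 456, 457, 465, 467, 473, 471, 470, 467, 467, 469, 467, 421, 382, 412, 409, 442, 465, 468, 438, 418, 412, 398, 382, 361, 308, 284, 256, 217, 211, 198, 206, 202, 201, 205, 205, 205, 205, 255, 321]
169 
170 
171 
172 
173
```

View pics/crop.png

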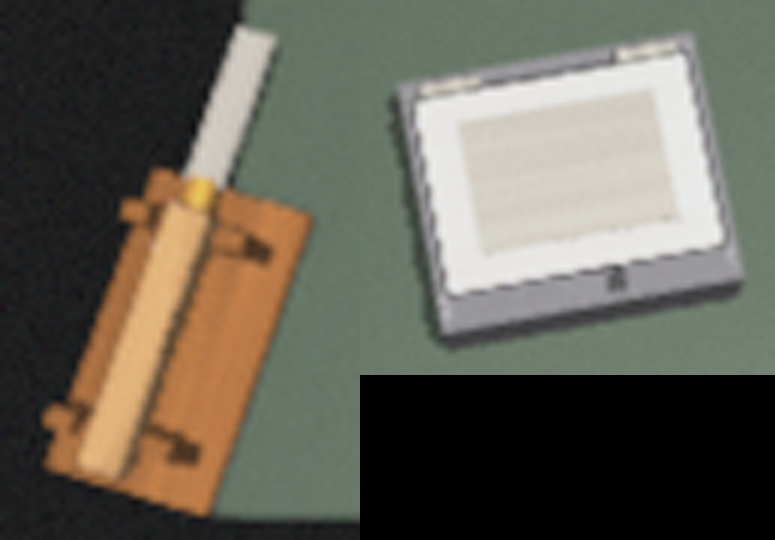

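The crop confirms the knife lying on the rest, with its handle in both saddles and its blade pointing up-right. The case's hinge side is at the back. On the front deck there is a small dark mark, but it is narrower than the notch should be, so I'll check depth.

```bash
python3 - <<'E'
from h import *
np.set_printoptions(suppress=True,precision=1,linewidth=220)
a=np.radians(11.4); C=np.array([.6382,.0178])
for name in("top","side"):
    H=[]
    for _ in range(3):
        c=camera(name); W=world(c); H.append(W)
    W=np.nanmedian(H,0); d=W[...,:2]-C
    x=(d[...,0]*np.cos(a)+d[...,1]*np.sin(a))*1000; y=(-d[...,0]*np.sin(a)+d[...,1]*np.cos(a))*1000; z=W[...,2]*1000
    g=c["image"].mean(2)
    print(name)
    for xa in range(-72,-36,4):
        row=[];rg=[]
        for ya in range(-78,78,6):
            m=(x>=xa)&(x<xa+4)&(y>=ya)&(y<ya+6)&(z>-5); row.append(np.median(z[m]) if m.any() else np.nan); rg.append(g[m].mean() if m.any() else np.nan)
        print(xa,np.array(row)); print("    ",np.array(rg).round())
c=camera("side");save(c,"sidecase.png",(300,150,410,235),7)
E
```

```text
top
-72 [ 0.9  1.5  1.5  1.1  1.3  0.8  1.1 -0.1  1.2  1.2  1.5  0.3  1.1  1.6  2.6  1.2 -0.3  2.2  0.2  1.3  2.4  1.   1.2  0.2  2.2 -0.2]
     [117. 117. 118. 117. 118. 117. 117. 117. 118. 117. 117. 117. 117. 116. 116. 117. 116. 116. 114. 115. 115. 115. 115. 116. 115. 116.]
-68 [ 4.7 18.8 22.5  8.8 19.8 19.6 11.7 24.1 18.9 14.7 18.4 12.6 15.4 18.8 15.  22.  13.9 20.3 18.3 12.7 19.8 17.4 15.9 14.8 19.1  2.6]
     [97. 81. 89. 89. 87. 85. 92. 86. 87. 88. 87. 87. 86. 88. 84. 84. 92. 89. 83. 88. 90. 83. 87. 87. 84. 92.]
-64 [39.9 40.  39.4 38.9 38.8 39.9 39.  39.2 39.6 39.4 40.3 40.2 39.6 40.  39.5 39.5 39.6 39.4 39.6 38.1 40.2 40.9 39.6 39.5 40.1 40.8]
     [146. 145. 148. 147. 150. 143. 146. 146. 146. 148. 140. 146. 147. 155. 146. 146. 148. 147. 148. 145. 144. 145. 144. 144. 144. 108.]
-60 [39.5 39.6 39.4 40.  39.6 40.  39.4 39.4 40.  39.7  nan  nan  nan  nan  nan 40.8 39.5 39.2 39.1 39.2 40.7 40.5 39.8 39.3 40.1 19.7]
     [158. 156. 153. 154. 154. 156. 154. 154. 155. 149.  nan  nan  nan  nan  nan 154. 154. 154. 153. 154. 153. 153. 153. 154. 165. 104.]
-56 [37.8 40.6 40.2 40.1 41.3 
[... 3070 characters left out ...]
5 40.3 40.4  nan]
     [114. 221. 219. 196. 214. 255. 203. 222. 221. 215. 248. 253. 162. 194. 163. 135. 191. 229. 220. 191. 207. 243. 207. 249. 183.  nan]
-44 [20.8 41.2 40.4 40.4 41.6 40.3 40.5 40.2 41.8 40.2 39.7 40.7 40.6 40.  41.  41.  41.1 40.  41.3 41.8 39.4 39.3 41.8 39.9 40.5 41.2]
     [104. 255. 254. 255. 254. 254. 254. 254. 255. 254. 255. 255. 255. 255. 255. 254. 254. 254. 254. 254. 255. 254. 254. 255. 122. 163.]
-40 [27.4 41.5 40.6 40.9 41.  40.2 41.5  nan 40.4 41.1 40.7 40.4 40.4 39.7 14.5 13.7 11.9 12.9 40.3 40.9 40.8 40.  40.7 41.  40.7  nan]
     [111. 239. 253. 253. 253. 253. 253.  nan 253. 253. 253. 253. 253. 155. 104.  72.  69.  84. 161. 253. 252. 252. 253. 240. 188.  nan]
```

View pics/sidecase.png

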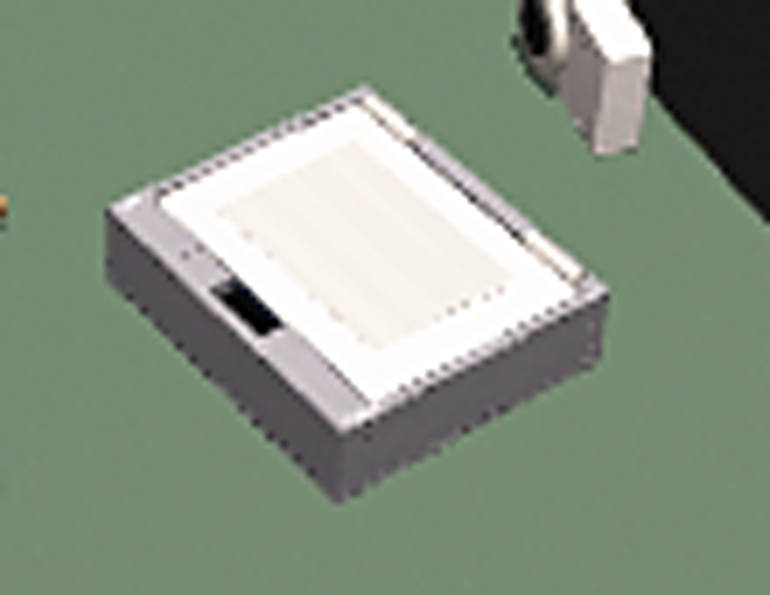

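The side view shows the notch as a black rectangle near (338,194). By depth it spans about y -19 to +13 mm in the case frame, so its middle is near -3 mm.

Plan: the tool can't tilt, so I'll grip the knife at its origin. Then I'll press its rear handle on a cheek of the rest to pivot it tip-down in the grip.

Call:
play_rows:
  plan:
    - [70,[-0.864,-0.361,0.275],-0.004]
    - [70,[-0.864,-0.361,0.275],-0.004]
    - [70,[-0.864,-0.361,0.275],-0.004]
    - [70,[-0.864,-0.361,0.275],-0.004]
    - [70,[-0.864,-0.361,0.275],-0.004]
    - [70,[-0.864,-0.361,0.275],-0.004]
    - [70,[-0.864,-0.361,0.275],-0.004]
    - [70,[-0.864,-0.361,0.275],-0.004]
    - [70,[-0.864,-0.361,0.275],-0.004]
    - [70,[-0.864,-0.361,0.275],-0.004]

```text
time_s: 2.85
eef_pos: [0.4532, 0.3151, 0.1209]
eef_rot: [-0.001, 0.137, 0.991, -0.0]
wrist_force: [-0.1, 0.2, 0.4]
opening: 0.82
grasp_force: 0.0
```

Call:
play_rows:
  plan:
    - [70,[0,0,0.12],0]
    - [60,[0,0,0.22],0]
    - [50,[0,0,0.245],0]
    - [50,[0,0,0.245],0]
    - [10,[0,0,0.245],0]
    - [10,[0,0,0.245],0]
    - [10,[0,0,0.245],0]
    - [10,[0,0,0.245],0]
    - [10,[0,0,0.245],0]
    - [10,[0,0,0.245],0]

```text
time_s: 3.85
eef_pos: [0.4546, 0.3168, 0.0258]
eef_rot: [0.002, 0.136, 0.991, 0.001]
wrist_force: [-2.5, 1.0, 8.0]
opening: 0.197
grasp_force: 59.3
```

Call:
play_rows:
  plan:
    - [10,[0,0,-0.08],0]
    - [10,[0,0,-0.17],0]
    - [10,[0,0,-0.17],0]
    - [10,[0,0,-0.17],0]

```text
time_s: 4.25
eef_pos: [0.4541, 0.3162, 0.0932]
eef_rot: [0.002, 0.136, 0.991, 0.001]
wrist_force: [-0.1, 0.0, -0.9]
opening: 0.197
grasp_force: 58.7
```

```bash
python3 - <<'E'
from h import *
np.set_printoptions(suppress=True,precision=0,linewidth=200)
st()
a=np.radians(-15.8); C=np.array([.4517,.3165])
W=np.nanmedian([world(camera("side")) for _ in range(3)],0); d=W[...,:2]-C
x=(d[...,0]*np.cos(a)+d[...,1]*np.sin(a))*1000; y=(-d[...,0]*np.sin(a)+d[...,1]*np.cos(a))*1000; z=W[...,2]*1000
W2=np.nanmedian([world(camera("top")) for _ in range(3)],0); d=W2[...,:2]-C
x2=(d[...,0]*np.cos(a)+d[...,1]*np.sin(a))*1000; y2=(-d[...,0]*np.sin(a)+d[...,1]*np.cos(a))*1000; z2=W2[...,2]*1000
for nm,x,y,z in(("side",x,y,z),("top",x2,y2,z2)):
  print(nm)
  for xa in range(30,70,3):
    print(xa,np.array([np.max(z[m]) if (m:=(x>=xa)&(x<xa+3)&(y>=ya)&(y<ya+4)&(z<60)).any() else np.nan for ya in range(-40,40,4)]))
E
```

```text
{'time_s': 4.25, 'eef_pos': [0.4541, 0.3162, 0.0932], 'eef_rot': [0.0017, 0.1362, 0.9907, 0.001], 'wrist_force': [-0.0628, 0.0353, -0.9499], 'torque': [-0.0133, -0.0051, 0.0145], 'grasp_force': 58.7316, 'opening': 0.1971}
side
30 [nan  9. 10. nan  8.  9.  9. nan 11. nan  9.  9. nan  8.  8. nan  9. nan nan nan]
33 [ 2.  6.  7.  7.  8.  8.  8. nan nan  8.  8.  9. nan  8.  8. 10. nan  7. nan nan]
36 [ 7.  8.  8.  9. nan  9. 10. nan 10. nan  8. 10. 10. 12. nan  9.  8.  9. nan nan]
39 [nan  8.  8. 48. 31. nan nan nan nan nan nan nan 36. 45. 36. 47. nan nan nan nan]
42 [ 1.  9. 30. 44. 45. 47. nan nan nan nan nan 37. 36. 44. 47. 47. nan nan nan nan]
45 [ 6.  7. 30. 40. 30. 46. 34. nan nan nan 34. 35. 38. 40. 48. 16. nan nan nan nan]
48 [ 2.  7.  9. 10.  8. 11. nan  9. 10.  9. nan  9.  9. nan  7.  8.  8.  8. nan nan]
51 [ 1. 10. nan nan  8.  9. nan  8.  8. 10. 10. nan  8.  9. 10. nan  8.  9. nan nan]
54 [ 2. 10. nan  9.  8. nan 10. nan 11. nan nan  8.  9.  7. nan 10. nan nan nan nan]
57 [nan  7.  6.  8. nan nan  7.  7.  9. nan  8. 10. nan  8.  8. nan  8.  8. nan nan]
60 [ 9.  8. nan  8. nan
[... 810 characters left out ...]
nan nan nan nan nan]
48 [ 1.  7.  8.  8.  8.  8.  8. nan  8. nan  7.  8. 11.  9.  7.  8.  8. nan nan nan]
51 [ 1.  5.  7.  9.  8.  8.  8.  8. 10.  8.  9.  8.  9. 10.  8.  8.  8. nan nan nan]
54 [ 1.  9.  8.  8.  9.  9.  9.  8.  8.  9.  9.  9.  8.  8. 10.  8.  9. nan nan nan]
57 [ 1.  9.  8.  6.  9.  9.  9. 10.  9.  8.  8.  8.  7.  8.  8.  9.  8. 10. nan nan]
60 [ 3.  7.  8.  8.  9.  8.  9.  7.  8.  8.  9.  9.  8.  8.  8.  8.  8.  8. nan nan]
63 [ 2.  5.  6.  7. nan  7. nan  9.  6.  8.  7. nan  6.  8.  7.  8.  7.  9. nan nan]
66 [ 2. -1.  1.  1.  1.  0.  2.  1.  1. -0.  1.  1.  2.  0.  2.  0.  1. -1.  0. nan]
69 [ 2.  2. -0.  1.  2.  2.  1.  2. -0.  1.  1. -0.  2. -1. -1.  2.  1. -0. -0. nan]
```

Call:
play_rows:
  plan:
    - [10,[-0.1,-0.0535,0],0]
    - [10,[-0.19,-0.0535,0],0]
    - [10,[-0.19,-0.0535,0],0]
    - [10,[-0.19,-0.0535,0.1],0]
    - [10,[-0.19,-0.0535,0.125],0]
    - [10,[-0.19,-0.0535,0.14],0]
    - [10,[-0.19,-0.0535,0.155],0]
    - [10,[-0.19,-0.0535,0.165],0]
    - [10,[-0.19,-0.0535,0.175],0]

```text
time_s: 5.45
eef_pos: [0.5211, 0.2743, 0.0241]
eef_rot: [0.001, 0.136, 0.991, -0.001]
wrist_force: [-4.8, -6.5, 22.0]
opening: 0.196
grasp_force: 68.4
```

```bash
python3 - <<'E'
from h import *
st(); c=camera("side"); save(c,"s1.png",(220,80,380,200),5)
E
```

```text
{'time_s': 5.45, 'eef_pos': [0.5211, 0.2743, 0.0241], 'eef_rot': [0.0006, 0.1356, 0.9908, -0.0006], 'wrist_force': [-4.7555, -6.4666, 22.0495], 'torque': [-0.7364, 1.4549, 0.2521], 'grasp_force': 68.4494, 'opening': 0.1961}
```

View pics/s1.png

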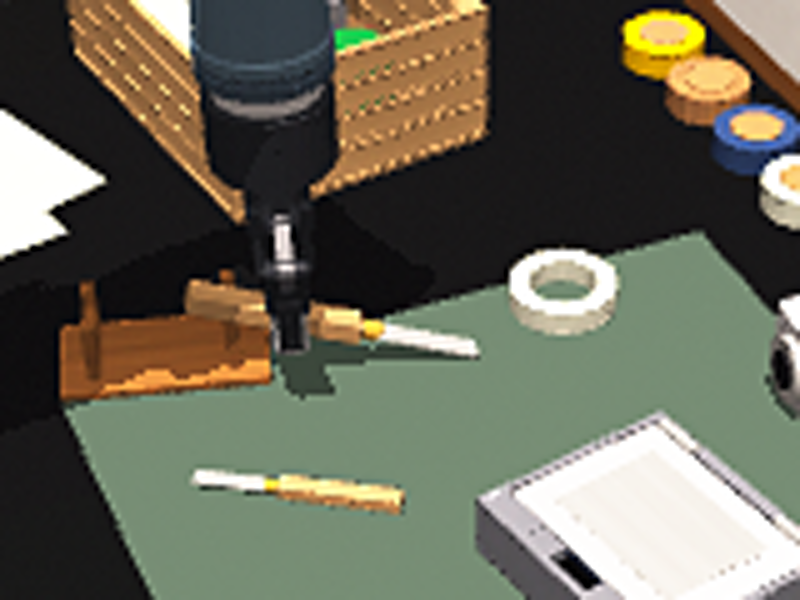

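The knife has tilted tip-down in the grip, with its tip at about (480,350) in the crop. I'll lift it and measure the tilt.

Call:
play_rows:
  plan:
    - [10,[0,0,-0.1],0]
    - [10,[0,0,-0.2],0]
    - [10,[0,0,-0.2],0]
    - [10,[0,0,-0.2],0]

```text
time_s: 5.9
eef_pos: [0.5206, 0.2752, 0.1026]
eef_rot: [0.001, 0.136, 0.991, 0.0]
wrist_force: [-0.5, -0.4, -1.5]
opening: 0.199
grasp_force: 65.3
```

```bash
cat >> h.py <<'E'
def knife():
    "axis line of the knife relative to TCP: along tool -x (u), lateral (v), z ; from both cameras"
    o=get_obs(); t=np.array(o["eef_pos"]); w,x,y,z=o["eef_rot"]; M=R.from_quat([x,y,z,w]).as_matrix()
    u=-M[:2,0]; u=u/np.linalg.norm(u); v=np.array([-u[1],u[0]])
    for n in("top","side"):
        W=np.nanmedian([world(camera(n)) for _ in range(3)],0); d=W-t
        U=(d[...,:2]@u)*1000; V=(d[...,:2]@v)*1000; Z=d[...,2]*1000
        for lo,hi in((18,48),(58,130),(-65,-20)):
            m=(U>lo)&(U<hi)&(abs(V)<14)&(W[...,2]>.004)&(Z<45)&(Z>-110)
            if n=="side" : m&=~((lo<0)&(Z<0))
            if m.sum()<8: print(n,lo,"few");continue
            p=np.polyfit(U[m],Z[m],1); r=Z[m]-np.polyval(p,U[m]); k=abs(r)<8
            if k.sum()<8: continue
            p=np.polyfit(U[m][k],Z[m][k],1); print(n,(lo,hi),k.sum(),"tilt %.1f  z@0 %.1f  u %.0f..%.0f zmin %.0f v %.1f"%(-np.degrees(np.arctan(p[0])),p[1],U[m][k].min(),U[m][k].max(),Z[m][k].min(),np.median(V[m][k])))
    return t,u
E
python3 - <<'E'
from h import *
st(); knife()
E
```

```text
{'time_s': 5.9, 'eef_pos': [0.5206, 0.2752, 0.1026], 'eef_rot': [0.0009, 0.1359, 0.9907, 0.0004], 'wrist_force': [-0.4762, -0.4008, -1.4582], 'torque': [-0.0076, 0.0165, -0.007], 'grasp_force': 65.2859, 'opening': 0.1993}
top (18, 48) 91 tilt 18.8  z@0 23.1  u 20..48 zmin 2 v -3.3
top (58, 130) 159 tilt 18.9  z@0 16.5  u 58..113 zmin -22 v -0.1
side (18, 48) 62 tilt 19.0  z@0 20.3  u 18..47 zmin -1 v -8.0
side (58, 130) 65 tilt 20.1  z@0 17.9  u 58..114 zmin -25 v -3.2
side (-65, -20) 103 tilt 17.3  z@0 21.0  u -62..-20 zmin 19 v -8.9
```

Call:
play_rows:
  plan:
    - [10,[0.611,0.0525,0],0]
    - [10,[0.611,0.0525,0],0]
    - [10,[0.611,0.0525,0],0]
    - [10,[0.611,0.0525,0],0]
    - [10,[0.611,0.0525,0],0]
    - [10,[0.611,0.0525,0],0]
    - [10,[0.611,0.0525,0.12],0]
    - [10,[0.611,0.0525,0.165],0]
    - [10,[0.611,0.0525,0.165],0]
    - [10,[0.611,0.0525,0.165],0]

```text
time_s: 7.2
eef_pos: [0.2911, 0.3606, 0.0352]
eef_rot: [-0.0, 0.136, 0.991, -0.0]
wrist_force: [0.8, -0.6, 0.1]
opening: 0.196
grasp_force: 65.2
```

Call:
play_rows:
  plan:
    - [10,[-0.0175,0,0],0]
    - [10,[-0.0225,0,-0.015],0]
    - [10,[-0.03,0,-0.03],0]
    - [10,[-0.0425,0,-0.0525],0]
    - [10,[-0.055,0,-0.075],0]
    - [10,[-0.071,0,-0.096],0]
    - [10,[-0.09,0,-0.115],0]
    - [10,[-0.09,0,-0.115],0]

```text
time_s: 8.0
eef_pos: [0.325, 0.3508, 0.0827]
eef_rot: [-0.001, 0.137, 0.991, -0.0]
wrist_force: [-7.1, 0.0, 1.0]
opening: 0.198
grasp_force: 65.9
```

```bash
python3 - <<'E'
from h import *
st(); knife(); c=camera("side"); save(c,"s2.png",(180,60,320,180),5)
E
```

```text
{'time_s': 8.0, 'eef_pos': [0.325, 0.3508, 0.0827], 'eef_rot': [-0.0013, 0.1369, 0.9906, -0.0], 'wrist_force': [-7.1401, 0.0384, 0.9584], 'torque': [0.0252, 1.4204, -0.1544], 'grasp_force': 65.8752, 'opening': 0.1979}
top (18, 48) 121 tilt 52.4  z@0 32.2  u 18..48 zmin -30 v -1.3
top (58, 130) 222 tilt 23.3  z@0 -25.6  u 63..130 zmin -79 v -0.3
top (-65, -20) 13 tilt 6.1  z@0 37.4  u -40..-24 zmin 34 v -7.8
side (18, 48) 63 tilt 49.4  z@0 27.6  u 19..46 zmin -29 v -5.6
side (58, 130) 83 tilt 19.3  z@0 -34.5  u 72..128 zmin -76 v -0.3
side (-65, -20) 23 tilt 20.3  z@0 27.9  u -41..-20 zmin 30 v -8.7
```

View pics/s2.png

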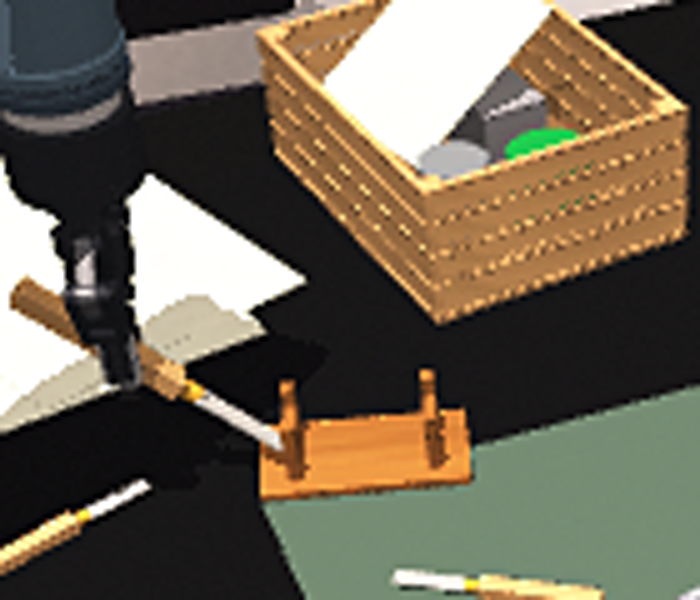

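The knife is now at about 45-50° tip-down, with its tip at (280,440) in the crop against the rear saddle. Next I'll carry it to the case and turn it to the case's yaw.

Call:
play_rows:
  plan:
    - [10,[0.02,0,-0.08],0]
    - [10,[0.02,0,-0.168],0]
    - [10,[-0.649,-0.768,-0.168],-0.15]
    - [10,[-0.649,-0.768,-0.168],-0.15]
    - [10,[-0.649,-0.768,-0.168],-0.15]
    - [10,[-0.649,-0.768,-0.168],-0.15]
    - [10,[-0.649,-0.768,-0.168],-0.15]
    - [10,[-0.649,-0.768,-0.168],-0.15]
    - [10,[-0.649,-0.768,-0.168],-0.15]
    - [10,[-0.649,-0.768,-0.168],-0.15]

```text
time_s: 9.35
eef_pos: [0.4807, 0.0111, 0.1505]
eef_rot: [0.002, -0.099, 0.995, -0.001]
wrist_force: [1.2, 0.4, -0.1]
opening: 0.203
grasp_force: 65.4
```

Call:
play_rows:
  plan:
    - [10,[-0.01,-0.02,0],0]
    - [10,[-0.01,-0.02,0],0]

```text
time_s: 9.55
eef_pos: [0.4859, 0.0048, 0.1499]
eef_rot: [0.001, -0.097, 0.995, -0.0]
wrist_force: [0.2, 0.2, -1.1]
opening: 0.199
grasp_force: 65.4
```

```bash
python3 - <<'E'
from h import *
o=st(); knife()
q=o["eef_rot"]; print("knife yaw",np.degrees(2*np.arctan2(q[2],q[1]))-180)
E
```

```text
{'time_s': 9.55, 'eef_pos': [0.4859, 0.0048, 0.1499], 'eef_rot': [0.0012, -0.0969, 0.9953, -0.0004], 'wrist_force': [0.1977, 0.2439, -1.084], 'torque': [-0.0387, 0.0147, 0.0057], 'grasp_force': 65.4021, 'opening': 0.1992}
top 18 few
top 58 few
top -65 few
side (18, 48) 42 tilt 47.5  z@0 22.7  u 18..46 zmin -29 v -3.5
side (58, 130) 38 tilt 2.8  z@0 -103.2  u 106..123 zmin -110 v -1.1
side (-65, -20) 35 tilt 7.6  z@0 35.0  u -40..-20 zmin 29 v -5.4
knife yaw 11.126087428594275
```

```bash
cat >> h.py <<'E'
CA=np.radians(11.4); CC=np.array([.6382,.0178])
def tocase(p):
    d=np.asarray(p)[...,:2]-CC
    return np.stack([d[...,0]*np.cos(CA)+d[...,1]*np.sin(CA),-d[...,0]*np.sin(CA)+d[...,1]*np.cos(CA),np.asarray(p)[...,2]],-1)*1000
def blade(zmin=46,n=("top","side"),xmax=400):
    t=tocase(get_obs()["eef_pos"]); print("TCP case",t.round(1))
    for k in n:
        W=np.nanmedian([world(camera(k)) for _ in range(3)],0); P=tocase(W)
        m=(abs(P[...,1]-t[1])<16)&(P[...,0]>t[0]+25)&(P[...,0]<min(t[0]+130,xmax))&(P[...,2]>zmin)&(P[...,2]<t[2]+20)
        p=P[m]-t
        if len(p)<8: print(k,"few",len(p));continue
        vx,vz,x0,z0=cv2.fitLine(p[:,[0,2]].astype(np.float32),cv2.DIST_HUBER,0,.01,.01).ravel()
        print(k,len(p),"tilt %.1f z@0 %.1f"%(-np.degrees(np.arctan(vz/vx)),z0-x0*vz/vx),"lowest",p[np.argsort(p[:,2])[:5]].mean(0).round(1),"rel; case",(p[np.argsort(p[:,2])[:5]].mean(0)+t).round(1))
E
python3 - <<'E'
from h import *
blade()
E
```

```text
TCP case [-153.1   21.2  148.6]
top few 0
side 64 tilt 45.0 z@0 21.3 lowest [ 82.   -2.9 -59.7] rel; case [-71.1  18.3  88.9]
```

```bash
python3 - <<'E'
from h import *
t=tocase(get_obs()["eef_pos"])
for _ in range(1):
    c=camera("side"); W=np.nanmedian([world(camera("side")) for _ in range(4)],0); P=tocase(W)-t
    m=(abs(P[...,1])<16)&(P[...,0]>15)&(P[...,0]<100)&(P[...,2]>-90)&(P[...,2]<30)&(W[...,2]>.046)
    p=P[m]; p=p[np.argsort(p[:,0])]; print(p.round(0).tolist())
    # axis prediction check
    Rm=np.array([[np.cos(CA),-np.sin(CA)],[np.sin(CA),np.cos(CA)]])
    im=cv2.resize(c["image"][:,:,::-1],None,fx=6,fy=6,interpolation=cv2.INTER_CUBIC)
    for th,col in((45,(0,0,255)),(48,(255,0,0))):
        a=np.radians(th); L=np.array([[l*np.cos(a),0,15.5-l*np.sin(a)] for l in(45,121)])+t
        w=np.c_[(L[:,:2]/1000)@Rm.T+CC,L[:,2]/1000]; q=(proj(c,w)*6+3).astype(int); cv2.line(im,tuple(map(int,q[0])),tuple(map(int,q[1])),col,1)
    v,u=np.nonzero(m); u0,v0=int(u.mean())*6,int(v.mean())*6
    cv2.imwrite("pics/bl.png",im[max(0,v0-220):v0+220,u0-300:u0+300])
E
```

```text
[[15.0, -10.0, -2.0], [16.0, -10.0, 0.0], [16.0, -10.0, 3.0], [16.0, -9.0, 9.0], [16.0, -8.0, -8.0], [16.0, -9.0, 6.0], [18.0, -11.0, -0.0], [19.0, -10.0, -8.0], [19.0, -6.0, 9.0], [19.0, -9.0, -12.0], [19.0, -9.0, -5.0], [19.0, -9.0, 1.0], [19.0, -9.0, 5.0], [20.0, -9.0, 7.0], [21.0, -10.0, -2.0], [21.0, -10.0, -9.0], [22.0, -9.0, -13.0], [22.0, -9.0, -6.0], [22.0, -9.0, -0.0], [22.0, -9.0, 3.0], [23.0, -7.0, 4.0], [23.0, -3.0, 4.0], [24.0, -10.0, -4.0], [24.0, 3.0, 3.0], [24.0, -10.0, -1.0], [25.0, -9.0, -14.0], [25.0, -9.0, -8.0], [25.0, -9.0, -11.0], [26.0, -8.0, 0.0], [27.0, -10.0, -5.0], [27.0, -10.0, -9.0], [28.0, -5.0, 1.0], [28.0, -9.0, -3.0], [28.0, 4.0, 1.0], [28.0, -9.0, -13.0], [28.0, -0.0, 0.0], [29.0, -8.0, -2.0], [31.0, -9.0, -5.0], [31.0, -9.0, -8.0], [32.0, -3.0, -3.0], [32.0, -7.0, -4.0], [33.0, -6.0, -14.0], [33.0, 2.0, -4.0], [33.0, -5.0, -22.0], [33.0, -5.0, -18.0], [35.0, -7.0, -18.0], [35.0, -7.0, -15.0], [35.0, -6.0, -22.0], [36.0, -5.0, -13.0], [37.0, -8.0, -19.0], [38.0, -3.0, -13.0], [38.0, -7.0, -17.0], [40.0, -5.0, -15.0], [40.0, -8.0, -23.0], [42.0, -6.0, -22.0], [42.0, -1.0, -17.0], [43.0, -9.0, -24.0], [46.0, -9.0, -25.0], [46.0, 1.0, -26.0], [47.0, -3.0, -27.0], [49.0, -9.0, -31.0], [51.0, -1.0, -30.0], [51.0, -6.0, -31.0], [51.0, 4.0, -31.0], [51.0, -9.0, -31.0], [55.0, -8.0, -35.0], [56.0, -3.0, -35.0], [56.0, 2.0, -35.0], [57.0, 8.0, -37.0], [58.0, -9.0, -39.0], [61.0, -9.0, -40.0], [61.0, -5.0, -40.0], [61.0, -0.0, -40.0], [61.0, 5.0, -40.0], [64.0, -9.0, -45.0], [65.0, -3.0, -43.0], [66.0, -7.0, -44.0], [66.0, 2.0, -44.0], [67.0, -10.0, -46.0], [70.0, -9.0, -48.0], [71.0, -3.0, -49.0], [71.0, 6.0, -49.0], [71.0, 1.0, -50.0], [74.0, -9.0, -54.0], [76.0, -5.0, -54.0], [76.0, -1.0, -54.0], [76.0, -9.0, -55.0], [77.0, 4.0, -54.0], [80.0, -4.0, -57.0], [81.0, -8.0, -58.0], [82.0, 3.0, -59.0], [83.0, -9.0, -62.0]]
```

View pics/bl.png

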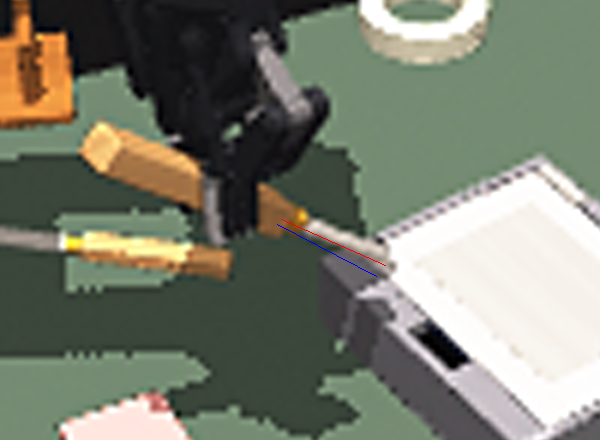

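The overlay shows the blade tip at about (390,270) in the crop, above and left of the notch. The fit gives a tilt of about 43° and a tip 85 mm ahead of and 63 mm below the TCP. Next I'll align it in front of the notch.

Call:
play_rows:
  plan:
    - [10,[-0.012,-0.058,0.03],0]
    - [10,[-0.012,-0.058,0.09],0]
    - [10,[-0.012,-0.058,0.09],0]
    - [10,[-0.012,-0.058,0.09],0]
    - [10,[-0.012,-0.058,0.09],0]

```text
time_s: 10.9
eef_pos: [0.4941, -0.0148, 0.1134]
eef_rot: [0.001, -0.099, 0.995, -0.0]
wrist_force: [-0.2, -0.1, 0.3]
opening: 0.195
grasp_force: 65.4
```

```bash
cat >> h.py <<'E'
def tip():
    t=tocase(get_obs()["eef_pos"]); print("TCP case",t.round(1),get_obs()["time_s"])
    W=np.nanmedian([world(camera("side")) for _ in range(4)],0); P=tocase(W)-t
    m=(abs(P[...,1]+1)<11)&(P[...,0]>48)&(P[...,0]<95)&(abs(P[...,2]+30.5+.92*(P[...,0]-51))<9)
    p=P[m]; f=np.polyfit(p[:,0],p[:,2],1); r=abs(p[:,2]-np.polyval(f,p[:,0]))<3; p=p[r]; f=np.polyfit(p[:,0],p[:,2],1)
    print(len(p),"tilt %.1f"%-np.degrees(np.arctan(f[0])),"z@0 %.1f"%f[1],"u max %.1f"%p[:,0].max(),"y %.1f..%.1f"%(p[:,1].min(),p[:,1].max()),"tip case top",(t+[p[:,0].max(),p[:,1].mean(),np.polyval(f,p[:,0].max())]).round(1))
E
python3 - <<'E'
from h import *
tip(); st(); c=camera("side"); save(c,"s3.png",(280,140,400,230),6)
E
```

```text
TCP case [-147.6   -3.5  113.4] 10.9
35 tilt 42.9 z@0 16.8 u max 84.5 y -9.1..7.3 tip case top [-63.1  -5.7  51.8]
{'time_s': 11.1, 'eef_pos': [0.4942, -0.0148, 0.1134], 'eef_rot': [0.0007, -0.099, 0.9951, -0.0003], 'wrist_force': [-0.3683, 0.2291, -0.9511], 'torque': [0.0216, 0.0037, -0.0208], 'grasp_force': 65.4173, 'opening': 0.1954}
```

View pics/s3.png

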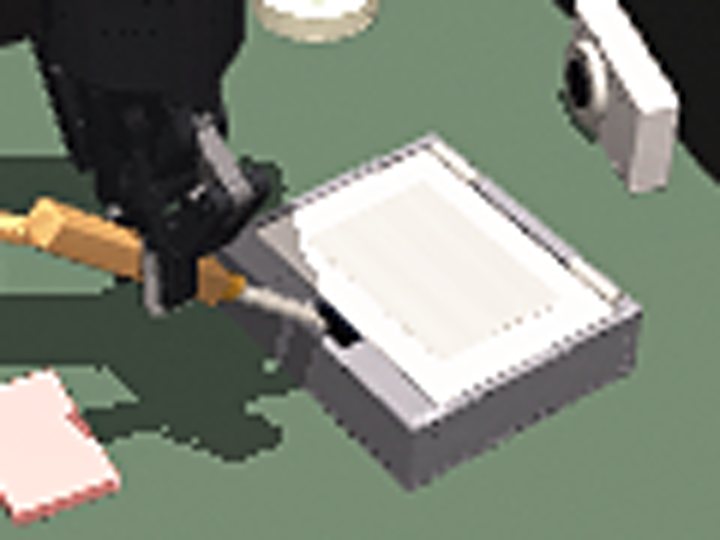

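The blade tip at (320,320) in the crop is just in front of the notch and laterally inside it. I'll slide it in along its own axis.

Call:
play_rows:
  plan:
    - [10,[0,0.002,0.006],0]
    - [10,[-0.01,0.002,0.015],0]
    - [10,[-0.02,0.002,0.025],0]
    - [10,[-0.03,0.002,0.034],0]
    - [10,[-0.03,0.002,0.034],0]

```text
time_s: 11.65
eef_pos: [0.5054, -0.0116, 0.0981]
eef_rot: [-0.0, -0.099, 0.995, 0.0]
wrist_force: [-0.3, -1.2, -0.9]
opening: 0.197
grasp_force: 65.4
```

Call:
play_rows:
  plan:
    - [10,[-0.01,0,0.009],0]
    - [10,[-0.018,0,0.017],0]
    - [10,[-0.027,0,0.025],0]
    - [10,[-0.027,0,0.025],0]
    - [10,[-0.027,0,0.025],0]

```text
time_s: 12.15
eef_pos: [0.5158, -0.0095, 0.0888]
eef_rot: [-0.0, -0.099, 0.995, 0.0]
wrist_force: [0.9, -0.3, -0.8]
opening: 0.195
grasp_force: 65.4
```

```bash
python3 - <<'E'
from h import *
tip(); st(); c=camera("side"); save(c,"s4.png",(280,140,400,230),6)
E
```

```text
TCP case [-125.4   -2.6   88.8] 12.15
27 tilt 42.9 z@0 16.8 u max 81.8 y -9.0..5.9 tip case top [-43.6  -5.4  29.6]
{'time_s': 12.35, 'eef_pos': [0.5158, -0.0096, 0.089], 'eef_rot': [0.0001, -0.0989, 0.9951, -0.0001], 'wrist_force': [-0.3564, 0.51, -0.8717], 'torque': [0.0101, 0.0089, 0.0225], 'grasp_force': 65.412, 'opening': 0.1947}
```

View pics/s4.png

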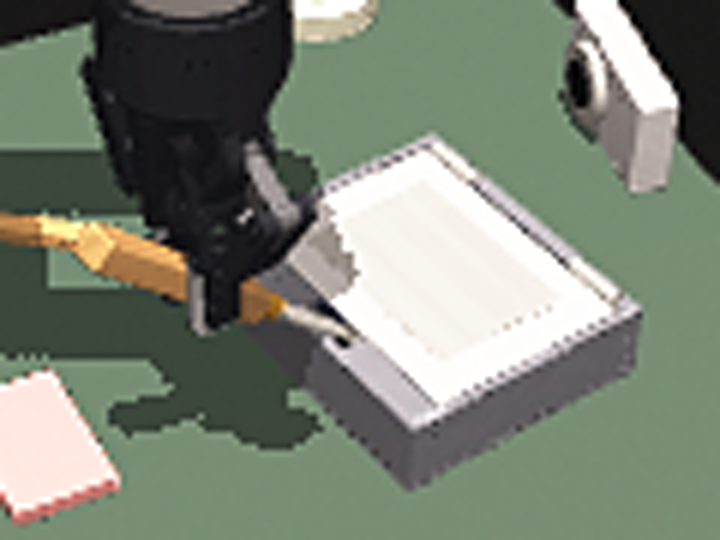

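```bash
cat > traj.py <<'E'
import numpy as np
def E(f): return np.array([55-101*np.cos(f)-4*np.sin(f),40+101*np.sin(f)-4*np.cos(f)])
def tiptop(f,k=10,th=np.radians(43)):
    a=max(th,f); return E(f)+k*np.array([np.cos(a),-np.sin(a)])
def tcp(f,k=10): return tiptop(f,k)-np.array([85,-62.])
if __name__=="__main__":
    for f in (0,.05,.1,.15,.2,.25,.3,.4,.5,.6,.7,.8,.9,1,1.1,1.2,1.3,1.4,1.5,1.55): print(f,tcp(f).round(1))
E
python3 traj.py
```

```text
0 [-123.7   91.2]
0.05 [-123.8   96.2]
0.1 [-123.6  101.3]
0.15 [-123.2  106.3]
0.2 [-122.5  111.3]
0.25 [-121.5  116.3]
0.3 [-120.4  121.2]
0.4 [-117.3  130.8]
0.5 [-113.2  140.1]
0.6 [-108.3  148.9]
0.7 [-102.5  157.2]
0.8 [-96.3 164.5]
0.9 [-89.7 170.8]
1 [-82.5 176.4]
1.1 [-74.8 181.3]
1.2 [-66.7 185.4]
1.3 [-58.2 188.6]
1.4 [-49.4 191. ]
1.5 [-40.4 192.5]
1.55 [-35.9 192.9]
```

Call:
play_rows:
  plan:
    - [10,[-0.0075,0,0.007],0]
    - [10,[-0.0075,0,0.007],0]
    - [10,[-0.0075,0,-0.005],0]
    - [10,[-0.0075,0,-0.015],0]
    - [10,[-0.0075,0,-0.025],0]
    - [10,[-0.0075,0,-0.035],0]
    - [10,[-0.0075,0,-0.045],0]
    - [10,[-0.0075,0,-0.055],0]
    - [10,[-0.0075,0,-0.055],0]
    - [10,[-0.0075,0,-0.055],0]

```text
time_s: 13.4
eef_pos: [0.5191, -0.0091, 0.1112]
eef_rot: [0.0, -0.099, 0.995, -0.0]
wrist_force: [-0.6, -0.4, -1.6]
opening: 0.195
grasp_force: 65.3
```

```bash
cat >> h.py <<'E'
def cover():
    for k in("side","top"):
        P=tocase(np.nanmedian([world(camera(k)) for _ in range(3)],0))
        m=(P[...,1]<-25)&(P[...,1]>-66)&(P[...,0]>-60)&(P[...,0]<60)&(P[...,2]>34)&(P[...,2]<160)
        q=P[m]; d=q[:,[0,2]]-[55,40]; r=np.hypot(*d.T); e=(r>40)&(r<108)
        if e.sum()>5: print(k,e.sum(),"cover angle (top face) %.3f"%np.median(np.arctan2(d[e,1],-d[e,0])), np.percentile(np.arctan2(d[e,1],-d[e,0]),[10,90]).round(3))
E
python3 - <<'E'
from h import *
st(); tip(); cover()
E
```

```text
{'time_s': 13.4, 'eef_pos': [0.5191, -0.0091, 0.1112], 'eef_rot': [0.0004, -0.0988, 0.9951, -0.0002], 'wrist_force': [-0.5669, -0.4368, -1.6138], 'torque': [-0.0015, 0.0458, -0.0373], 'grasp_force': 65.2733, 'opening': 0.195}
TCP case [-122.1   -2.8  111.2] 13.4
32 tilt 34.6 z@0 2.4 u max 82.6 y -10.4..9.9 tip case top [-39.4  -4.4  56.5]
side 253 cover angle (top face) 0.206 [0.172 0.228]
```

Call:
play_rows:
  plan:
    - [10,[-0.0025,0,-0.012],0]
    - [10,[-0.005,0,-0.025],0]
    - [10,[-0.0125,0,-0.049],0]
    - [10,[-0.0225,0,-0.072],0]
    - [10,[-0.035,0,-0.094],0]
    - [10,[-0.049,0,-0.115],0]
    - [10,[-0.057,0,-0.124],0]
    - [10,[-0.065,0,-0.133],0]
    - [10,[-0.065,0,-0.133],0]
    - [10,[-0.065,0,-0.133],0]

```text
time_s: 14.9
eef_pos: [0.5448, -0.0038, 0.1641]
eef_rot: [0.001, -0.099, 0.995, 0.0]
wrist_force: [0.3, 0.3, -0.6]
opening: 0.197
grasp_force: 65.2
```

```bash
python3 - <<'E'
from h import *
st(); tip(); cover()
E
```

```text
{'time_s': 14.9, 'eef_pos': [0.5448, -0.0038, 0.1641], 'eef_rot': [0.0005, -0.0988, 0.9951, 0.0], 'wrist_force': [0.2727, 0.2985, -0.5798], 'torque': [-0.0149, -0.0188, 0.0343], 'grasp_force': 65.1973, 'opening': 0.1967}
TCP case [-95.9  -2.7 164.1] 14.9
35 tilt 35.8 z@0 4.2 u max 92.1 y -10.5..8.4 tip case top [ -3.8  -4.5 101.8]
side 80 cover angle (top face) 0.804 [0.002 0.816]
```

Call:
play_rows:
  plan:
    - [10,[-0.0165,0,-0.0158],0]
    - [10,[-0.0345,0,-0.03],0]
    - [10,[-0.054,0,-0.042],0]
    - [10,[-0.074,0,-0.052],0]
    - [10,[-0.095,0,-0.06],0]
    - [10,[-0.117,0,-0.066],0]
    - [10,[-0.14,0,-0.07],0]
    - [10,[-0.146,0,-0.07],0]
    - [10,[-0.146,0,-0.07],0]
    - [10,[-0.146,0,-0.07],0]

```text
time_s: 16.4
eef_pos: [0.6017, 0.0075, 0.192]
eef_rot: [0.0, -0.099, 0.995, -0.0]
wrist_force: [-0.1, -0.2, -0.6]
opening: 0.199
grasp_force: 65.4
```

```bash
python3 - <<'E'
from h import *
st(); c=camera("side"); save(c,"s5.png",(260,100,420,220),5)
P=tocase(world(c)); m=(P[...,2]>50)&(P[...,1]<-25)&(P[...,1]>-80)&(P[...,0]>0)&(P[...,0]<75)
print(len(P[m]),np.percentile(P[m],[5,50,95],axis=0).round(0).tolist()); f=np.polyfit(P[m][:,2],P[m][:,0],1); print("angle ~",np.pi/2-np.arctan(-f[0]))
E
```

```text
{'time_s': 16.4, 'eef_pos': [0.6017, 0.0075, 0.192], 'eef_rot': [0.0002, -0.0988, 0.9951, -0.0001], 'wrist_force': [-0.1364, -0.2497, -0.6284], 'torque': [0.0385, -0.0085, -0.0141], 'grasp_force': 65.4385, 'opening': 0.1986}
375 [[48.0, -70.0, 55.0], [50.0, -50.0, 100.0], [52.0, -27.0, 140.0]]
angle ~ 1.5532095488469106
```

View pics/s5.png

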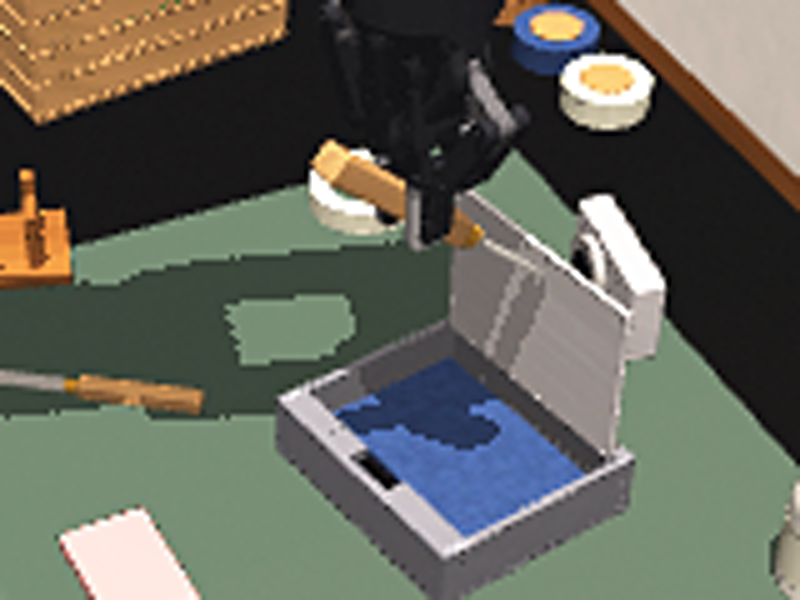

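The picture shows the cover standing upright (fit about 1.55 rad). The blade tip is resting on its underside at (540,265). Now I'll retreat and take the knife back to the rest.

Call:
play_rows:
  plan:
    - [10,[0.1,0,0],0]
    - [10,[0.22,0,0],0]
    - [10,[0.22,0.1,0],0]
    - [10,[0.194,0.823,0.13],0.151]
    - [10,[0.194,0.823,0.13],0.151]
    - [10,[0.194,0.823,0.13],0.151]
    - [10,[0.194,0.823,0.13],0.151]
    - [10,[0.194,0.823,0.13],0.151]
    - [10,[0.194,0.823,0.13],0.151]
    - [10,[0.194,0.823,0.13],0.151]

```text
time_s: 17.45
eef_pos: [0.4586, 0.319, 0.1393]
eef_rot: [-0.001, 0.136, 0.991, 0.0]
wrist_force: [-0.1, -1.0, -1.7]
opening: 0.196
grasp_force: 65.4
```

```bash
python3 - <<'E'
from h import *
o=get_obs(); t=np.array(o["eef_pos"]); q=o["eef_rot"]; al=2*np.arctan2(q[2],q[1]); tx=np.array([np.cos(al),np.sin(al)]); ty=np.array([tx[1],-tx[0]])
d=np.array([.4607,.3151])-t[:2]; print(o["time_s"],t,"yaw",np.degrees(al)-180,"dx,dy units",d@tx/.4,d@ty/.4,"turn",(np.degrees(al)-180+15.8)/180,"cover")
c=camera("side"); P=tocase(world(c)); m=(P[...,2]>50)&(P[...,1]<-15)&(P[...,1]>-80)&(P[...,0]>0)&(P[...,0]<75)
f=np.polyfit(P[m][:,2],P[m][:,0],1); print("angle ~",np.pi/2-np.arctan(-f[0]))
E
```

```text
17.45 [0.45864083 0.31904568 0.13928053] yaw -15.602272866014772 dx,dy units -0.007611289053937026 -0.008116156665777405 turn 0.001098484077695715 cover
angle ~ 1.5544115023652072
```

Call:
play_rows:
  plan:
    - [10,[0,0,0],0]
    - [10,[0,0,0.02],0]
    - [10,[0,0,0.02],0]

```text
time_s: 17.8
eef_pos: [0.4608, 0.3133, 0.1312]
eef_rot: [-0.001, 0.139, 0.99, -0.0]
wrist_force: [-0.5, 0.8, -0.5]
opening: 0.2
grasp_force: 65.4
```

```bash
python3 - <<'E'
from h import *
t,u=knife(); print(t); d=t[:2]-np.array([.4517,.3165]); e=np.array([np.cos(np.radians(-15.8)),np.sin(np.radians(-15.8))]); print("TCP in rest",d@e,d@[-e[1],e[0]])
W=np.nanmedian([world(camera("side")) for _ in range(3)],0); D=W-t; U=D[...,:2]@u*1000; V=D[...,:2]@[-u[1],u[0]]*1000; Z=D[...,2]*1000
m=(abs(V)<12)&(U>45)&(U<110)&(abs(Z+30.5+.92*(U-51))<14); p=np.c_[U[m],V[m],Z[m]]; p=p[np.argsort(p[:,0])]; print(p[::3].round(0).tolist())
m=(abs(V)<14)&(U<-15)&(U>-80)&(Z>15)&(Z<75); p=np.c_[U[m],V[m],Z[m]]; print(p[np.argsort(p[:,0])][:12].round(0).tolist())
E
```

```text
top (58, 130) 80 tilt 42.5  z@0 14.6  u 58..86 zmin -66 v -0.1
top (-65, -20) 20 tilt -77.9  z@0 151.5  u -55..-23 zmin -100 v -1.1
side (18, 48) 23 tilt 55.0  z@0 30.7  u 18..37 zmin -20 v -8.1
side (58, 130) 37 tilt 42.8  z@0 17.3  u 58..85 zmin -62 v -1.0
side (-65, -20) 21 tilt 24.3  z@0 26.5  u -39..-20 zmin 30 v -8.2
[0.46075611 0.31331829 0.13122331]
TCP in rest 0.009580270586689092 -0.000595696113584808
[[45.0, 3.0, -25.0], [48.0, -6.0, -26.0], [50.0, -8.0, -29.0], [53.0, -4.0, -35.0], [54.0, 9.0, -33.0], [56.0, 5.0, -34.0], [59.0, 7.0, -40.0], [61.0, -4.0, -40.0], [64.0, -7.0, -42.0], [67.0, -5.0, -47.0], [68.0, 9.0, -45.0], [70.0, 3.0, -49.0], [73.0, -1.0, -50.0], [75.0, -2.0, -53.0], [78.0, -7.0, -57.0], [79.0, 4.0, -54.0], [82.0, 4.0, -58.0], [84.0, 3.0, -61.0]]
[[-53.0, -8.0, 58.0], [-53.0, 4.0, 60.0], [-53.0, -1.0, 60.0], [-53.0, -6.0, 60.0], [-51.0, -6.0, 54.0], [-51.0, -7.0, 57.0], [-50.0, -9.0, 61.0], [-50.0, -7.0, 64.0], [-50.0, 0.0, 65.0], [-50.0, -5.0, 65.0], [-48.0, -10.0, 56.0], [-48.0, -6.0, 57.0]]
```

Call:
play_rows:
  plan:
    - [10,[0,0,0.1],0]
    - [10,[0,0,0.14],0]
    - [10,[0,0,0.155],0]
    - [10,[0,0,0.17],0]
    - [10,[0,0,0.185],0]
    - [10,[0,0,0.2],0]
    - [10,[0,0,0.215],0]
    - [10,[0,0,0.225],0]

```text
time_s: 19.05
eef_pos: [0.4637, 0.3169, 0.046]
eef_rot: [0.003, 0.137, 0.991, 0.002]
wrist_force: [-8.9, -0.6, 28.9]
opening: 0.198
grasp_force: 67.0
```

```bash
python3 - <<'E'
from h import *
st(); knife()
E
```

```text
{'time_s': 19.05, 'eef_pos': [0.4637, 0.3169, 0.046], 'eef_rot': [0.0032, 0.1374, 0.9905, 0.0019], 'wrist_force': [-8.9449, -0.5889, 28.9021], 'torque': [-0.5554, 0.8138, -0.121], 'grasp_force': 67.0087, 'opening': 0.1978}
top (18, 48) 19 tilt 17.2  z@0 -0.7  u 19..47 zmin -14 v -8.3
top (58, 130) 92 tilt 31.6  z@0 16.3  u 58..96 zmin -42 v 0.6
top (-65, -20) 25 tilt -51.1  z@0 39.1  u -65..-50 zmin -40 v -1.2
side (18, 48) 13 tilt 32.4  z@0 11.9  u 19..46 zmin -22 v -7.8
side (58, 130) 48 tilt 29.7  z@0 14.1  u 58..105 zmin -42 v -1.8
side (-65, -20) 49 tilt 8.9  z@0 33.8  u -56..-21 zmin 30 v -8.7
```

Call:
play_rows:
  plan:
    - [10,[0,0,0.012],0]
    - [10,[0,0,0.025],0]
    - [10,[0,0,0.037],0]
    - [10,[0,0,0.048],0]
    - [10,[0,0,0.056],0]
    - [10,[0,0,0.06],0]
    - [10,[0,0,0.06],0]

```text
time_s: 20.05
eef_pos: [0.4607, 0.318, 0.0219]
eef_rot: [0.0, 0.137, 0.991, 0.002]
wrist_force: [-15.2, 5.3, 22.6]
opening: 0.198
grasp_force: 74.0
```

```bash
python3 - <<'E'
from h import *
st(); knife()
E
```

```text
{'time_s': 20.05, 'eef_pos': [0.4607, 0.318, 0.0219], 'eef_rot': [0.0003, 0.1373, 0.9905, 0.002], 'wrist_force': [-15.2047, 5.2642, 22.6004], 'torque': [0.7641, 1.6781, 0.0408], 'grasp_force': 73.9855, 'opening': 0.1984}
top (18, 48) 18 tilt 13.8  z@0 20.6  u 23..39 zmin 4 v -8.1
top (58, 130) 146 tilt 2.5  z@0 21.5  u 58..110 zmin 15 v 0.4
top (-65, -20) 23 tilt -2.2  z@0 17.0  u -64..-24 zmin 10 v -8.1
side (18, 48) 8 tilt 24.0  z@0 26.4  u 19..39 zmin 6 v -8.6
side (58, 130) 61 tilt 2.6  z@0 22.5  u 59..109 zmin 16 v -1.6
side (-65, -20) 98 tilt 3.4  z@0 26.0  u -65..-20 zmin 19 v -7.7
```

Call:
play_rows:
  plan:
    - [10,[0,0,-0.012],0]
    - [10,[0,0,-0.012],0]
    - [45,[0,0,-0.012],0]
    - [45,[0,0,-0.012],0]
    - [45,[0,0,-0.012],0]
    - [60,[0,0,-0.1],0]
    - [60,[0,0,-0.25],0]
    - [60,[0,0,-0.3],0]
    - [60,[0,0,-0.3],0]

```text
time_s: 21.25
eef_pos: [0.4641, 0.3164, 0.1434]
eef_rot: [0.004, 0.138, 0.99, 0.002]
wrist_force: [-0.1, 0.7, -0.3]
opening: 0.701
grasp_force: 0.0
```

```bash
python3 - <<'E'
from h import *
st(); c=camera("side"); W=np.nanmedian([world(camera("side")) for _ in range(3)],0); T=np.nanmedian([world(camera("top")) for _ in range(3)],0)
e=np.array([np.cos(np.radians(-15.8)),np.sin(np.radians(-15.8))]); n=np.array([-e[1],e[0]])
for k,P in(("side",W),("top",T)):
    d=P[...,:2]-[.4517,.3165]; x=d@e*1000;y=d@n*1000;z=P[...,2]*1000
    h=(abs(y)<13)&(abs(x)<62)&(z>44)&(z<70)&(abs(abs(x)-43)>6); b=(abs(y)<25)&(x>68)&(x<140)&(z>20)
    for nm,m in(("handle",h),("blade",b)):
        if m.sum()>8:
            f=np.polyfit(x[m],z[m],1); g=np.polyfit(x[m],y[m],1); print(k,nm,m.sum(),"x %.0f..%.0f"%(x[m].min(),x[m].max()),"z0 %.1f tilt %.1f yaw %.1f y %.1f"%(f[1],np.degrees(np.arctan(f[0])),np.degrees(np.arctan(g[0])),np.median(y[m])))
P=tocase(W); m=(P[...,2]>50)&(P[...,1]<-15)&(P[...,1]>-80)&(P[...,0]>0)&(P[...,0]<75)
f=np.polyfit(P[m][:,2],P[m][:,0],1); print("cover ~",np.pi/2-np.arctan(-f[0]))
save(c,"s6.png",(200,90,420,220),3.5)
E
```

```text
{'time_s': 21.25, 'eef_pos': [0.4641, 0.3164, 0.1434], 'eef_rot': [0.0041, 0.1378, 0.9904, 0.0024], 'wrist_force': [-0.0883, 0.6534, -0.3419], 'torque': [0.0208, -0.0259, 0.0263], 'grasp_force': 0.0, 'opening': 0.701}
side handle 149 x -60..59 z0 48.9 tilt -0.6 yaw 0.5 y -3.4
side blade 77 x 70..120 z0 678.0 tilt -80.5 yaw 18.4 y -1.8
top handle 206 x -62..61 z0 48.7 tilt -0.8 yaw 0.6 y 1.1
top blade 206 x 68..119 z0 807.2 tilt -82.1 yaw 22.6 y -0.6
cover ~ 1.557821908358404
```

View pics/s6.png

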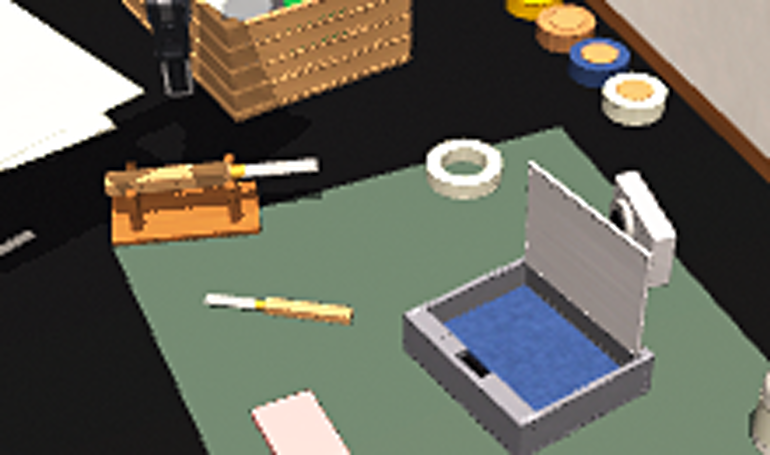

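The knife lies flat on its rest at (170,178), with its origin about 5 mm from the rest's middle. The cover stands upright, the other things are where they were, and the gripper is clear.

```bash
python3 -c "
from bench import *
print(hand_in())"
```

```text
the job is handed in; nothing more can be done
None
```

The job is handed in: by my last measurements the cover stands open at about 1.55 rad, the knife lies flat on its rest about 5 mm from its middle, and nothing else looked moved, but no verdict came back.

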